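# Scoop tumbled test coupons into the sample case and snap it shut

### The job

Pick up the aluminium scoop from the blue pad and use it, without touching the coupons with the fingers, to move all six coupons from the navy sample bin into the open grey case. Then stand the scoop back upright on the blue pad, push the case's yellow sprung cover over until it snaps fully shut, and leave it all at rest; the other things on the bench should be left where they are.

Things in the scene. Friction and masses are not known exactly. Their poses are not given: they have to be found in the camera images.
- bin: Navy open bin, fixed, 238 x 104 mm outside (long along its x), walls 4 mm thick, 45 mm high; inside 230 x 96 mm, inner floor 4 mm above its origin (centre of its underside). At the far (+x) end the floor meets a 45 degree ramp at x = +77 mm that rises to the rim at x = +115 mm. The coupons start between its middle and the ramp; the scoop fits in behind them with its lip towards +x.
- case: Grey open box, fixed to the bench, 150 x 150 x 55 mm, walls and floor 4 mm thick. Origin: centre of its underside. Its cover is hinged on the rim at its own +x side; the steel spring link of the cover stands out 15 mm from its +y side, near the hinge.
- cover (a joint): Angle of the yellow sprung cover of the case: 0 = shut flat on the rim, 1.9 = fully open, leaning back beyond upright (where it starts). An over-centre spring drives it away from about 1.2 rad both ways: pushed below about 1.0 rad it snaps shut by itself; above 1.4 it springs open again. It takes about 1 N at the free edge.
- cover_hinge (a point): On the cover's hinge axis (the axis lies along the case's y), 75 mm to +x of the case's centre and 55 mm above its underside. This frame turns with the cover.
- cover_edge (a point): Middle of the cover's free edge, 150 mm from the hinge axis; the cover is a plate 4 mm thick and 150 mm wide, with a black tab 40 mm wide that reaches 14 mm beyond this edge.
- scoop: Aluminium scoop, 0.14 kg, standing on the pad: flat tray 90 mm long (x -45 to +45) and 86 mm wide, floor 2 mm thick, open in front (+x) with a thin lip; back wall and rear sides 36 mm high, sides sloping to nothing near the lip. Black handle, 22 mm square, flat-sided, rising from x -42, z 38 to x -59, z 132 mm (leans back 10 degrees). Origin: centre of underside; z up.
- scoop_grip (a point): Point to grip, in the middle of the scoop's handle, 53 mm behind and 99 mm above the scoop's origin, 33 mm below the handle's end. Its frame has the scoop's axes.
- scoop_lip (a point): Middle of the front edge of the scoop's lip, on the underside, 45 mm in front of the scoop's origin.
- pad: Hard blue pad, fixed to the bench, 150 (x) x 130 (y) x 8 mm, where the scoop stands. Origin: centre of its underside.
- coupon0: Polished aluminium coupon, a 20 mm cube with edges rounded to 6 mm, 20 g, slippery (slides on the scoop or bin above about 13 degrees of slope). Origin: its centre.
- coupon1: Polished aluminium coupon, a 20 mm cube with edges rounded to 6 mm, 20 g, slippery (slides on the scoop or bin above about 13 degrees of slope). Origin: its centre.
- coupon2: Polished aluminium coupon, a 20 mm cube with edges rounded to 6 mm, 20 g, slippery (slides on the scoop or bin above about 13 degrees of slope). Origin: its centre.
- coupon3: Polished aluminium coupon, a 20 mm cube with edges rounded to 6 mm, 20 g, slippery (slides on the scoop or bin above about 13 degrees of slope). Origin: its centre.
- coupon4: Polished aluminium coupon, a 20 mm cube with edges rounded to 6 mm, 20 g, slippery (slides on the scoop or bin above about 13 degrees of slope). Origin: its centre.
- coupon5: Polished aluminium coupon, a 20 mm cube with edges rounded to 6 mm, 20 g, slippery (slides on the scoop or bin above about 13 degrees of slope). Origin: its centre.
- probe: Bystander, loose, not to be disturbed: black probe with cork-coloured cap standing upright, 32 mm across, 132 mm tall. Origin: centre of its underside.
- puck: Bystander, loose, not to be disturbed: dark steel disc, 40 mm across, 22 mm high. Origin: centre of its underside.
- couplant: Bystander, loose, not to be disturbed: small closed white bottle with an orange cap, 38 mm across, 110 mm tall. Origin: centre of its underside.
- bar_a: Bystander, loose, not to be disturbed: dark steel test bar lying on edge, 12 x 150 x 25 mm (long along its own y). Origin: centre of its underside.
- bar_b: Bystander, loose, not to be disturbed: bright steel test bar lying on edge, 12 x 150 x 25 mm (long along its own y). Origin: centre of its underside.
- mug: Bystander, loose, not to be disturbed: white mug, 80 mm across, 90 mm tall, handle along its own +y. Origin: centre of its underside.
- ref_block: Bystander, loose, not to be disturbed: brass cylinder, 36 mm across, 30 mm high. Origin: centre of its underside.

How it is judged:
On the way:
1. all six coupons lie in the case while its cover is still open (x of coupon0 in the frame of case between -0.071 and 0.071 m and y of coupon0 in the frame of case between -0.071 and 0.071 m and z of coupon0 in the frame of case between 0 and 0.05 m and x of coupon1 in the frame of case between -0.071 and 0.071 m and y of coupon1 in the frame of case between -0.071 and 0.071 m and z of coupon1 in the frame of case between 0 and 0.05 m and x of coupon2 in the frame of case between -0.071 and 0.071 m and y of coupon2 in the frame of case between -0.071 and 0.071 m and z of coupon2 in the frame of case between 0 and 0.05 m and x of coupon3 in the frame of case between -0.071 and 0.071 m and y of coupon3 in the frame of case between -0.071 and 0.071 m and z of coupon3 in the frame of case between 0 and 0.05 m and x of coupon4 in the frame of case between -0.071 and 0.071 m and y of coupon4 in the frame of case between -0.071 and 0.071 m and z of coupon4 in the frame of case between 0 and 0.05 m and x of coupon5 in the frame of case between -0.071 and 0.071 m and y of coupon5 in the frame of case between -0.071 and 0.071 m and z of coupon5 in the frame of case between 0 and 0.05 m and value of joint cover above 1.5 rad), for 0.2 s.
At the end, for the whole second after the job is handed in: All six coupons lie at rest inside the case (centres within its walls, below the rim), the cover is shut to within 0.04 rad, and the scoop stands upright (within 0.1 rad) and at rest on the pad, its origin within 60 mm (pad x) and 50 mm (pad y) of the pad's centre (x of coupon0 in the frame of case between -0.071 and 0.071 m and y of coupon0 in the frame of case between -0.071 and 0.071 m and z of coupon0 in the frame of case between 0 and 0.05 m and x of coupon1 in the frame of case between -0.071 and 0.071 m and y of coupon1 in the frame of case between -0.071 and 0.071 m and z of coupon1 in the frame of case between 0 and 0.05 m and x of coupon2 in the frame of case between -0.071 and 0.071 m and y of coupon2 in the frame of case between -0.071 and 0.071 m and z of coupon2 in the frame of case between 0 and 0.05 m and x of coupon3 in the frame of case between -0.071 and 0.071 m and y of coupon3 in the frame of case between -0.071 and 0.071 m and z of coupon3 in the frame of case between 0 and 0.05 m and x of coupon4 in the frame of case between -0.071 and 0.071 m and y of coupon4 in the frame of case between -0.071 and 0.071 m and z of coupon4 in the frame of case between 0 and 0.05 m and x of coupon5 in the frame of case between -0.071 and 0.071 m and y of coupon5 in the frame of case between -0.071 and 0.071 m and z of coupon5 in the frame of case between 0 and 0.05 m and linear speed of each of coupon0, coupon1, coupon2, coupon3, coupon4, coupon5 below 0.03 m/s and x of scoop in the frame of pad between -0.06 and 0.06 m and y of scoop in the frame of pad between -0.05 and 0.05 m and z of scoop in the frame of pad between 0.003 and 0.014 m and angle between scoop's own z axis and vertical below 0.1 rad and linear speed of scoop below 0.02 m/s and value of joint cover below 0.04 rad); the robot touches nothing.
It fails at once if the fingers touch a coupon (contact force between the fingers and coupon0 above 0.3 N or contact force between the fingers and coupon1 above 0.3 N or contact force between the fingers and coupon2 above 0.3 N or contact force between the fingers and coupon3 above 0.3 N or contact force between the fingers and coupon4 above 0.3 N or contact force between the fingers and coupon5 above 0.3 N).
It fails at once if a bystander is moved by more than 20 mm (distance of any of probe, puck, couplant, bar_a, bar_b, mug, ref_block from where it was at the start of the episode above 0.02 m).
It also fails if it takes over 72 s, if anything falls off the work surface, if the arm or the gripper's body presses on something with over 40 N, if the wrist force passes 120 N, or if a joint passes its speed limit or range.

### The arm

A 6-joint arm with a two-finger parallel gripper is mounted at the origin on the work surface. World frame = base frame: x ahead of the robot, y to its left, z up, the work surface at z = 0. Lengths are in m, angles in rad, forces in N, time in s.
With the tool pointing down it reaches from about 0.425 to 0.95 m from the base axis. Payload 3.5 kg.
Tool frame: the origin (TCP) lies on the mounting face of the last link; the fingertips stand 173 mm ahead of it and the grasp point (between the pads) lies 155 mm ahead of it; z points along the fingers, y is the line along which they close (so a half turn about z gives the same grasp; the last joint's range is limited). The gripper opens to 85 mm and grips with 20 to 120 N. Pads are 22 mm wide; open, the fingers measure 114 mm over their backs; the gripper's body (76 mm by 85 mm) begins 54 mm behind the grasp point. The pads swing forward as they close: fully open they stand 13 mm farther back than shut.
Start: joints at [1.155, 0.286, 1.577, -0, 1.279, -0.15], TCP at [0.177, 0.651, 0.405] pointing down, gripper open.
Joint ranges: [-2.77, 2.77], [-0.9, 2.22], [0.21, 2.48], [-1.53, 4.67], [0.24, 2.81], [-2.84, 2.84]. Speed limits (rad/s): [2.79, 2.79, 3.14, 3.14, 3.14, 3.14].

### API

Orientations are given as a rotation vector (axis times angle).
In Python, from cell import arm gives the robot as it stands.
- The arm moves only by the tool send_rows, never from a script. Its argument "deltas" is a list of rows, each a list of 2 entries, a list of its own where there are three numbers: the shift along the tool's x, y, z as a fraction of full scale, then the turn, a rotation vector about the tool's x, y, z as a fraction of full scale. In form: [[[x, y, z], [ax, ay, az]], ...]. A call has 1 to 12 rows; each row shifts and turns the commanded pose from where the row before left it, along the tool's axes as they then stand; what a row does not reach is not made up. Full scale, the value 1, is 0.03 m for a shift and 8 degrees for a turn. A row lasts 1/10 s, in which the tool goes at most 50 mm and 8.59 degrees, less where a joint would pass 70% of its speed; a pose out of reach is approached as far as the arm can. A call with a number of a shift or a turn outside -1 to 1 is refused whole. A call with a gripper value outside its range is refused whole. "grip" is the opening, from -1 (shut) to 1 (fully open), set as the call begins (left out, the last holds). The fingers move at their own pace and stop on an object; the grip force is fixed at half the most. Time passes only in rows, so rows that do not move let the fingers close. It gives the time, the measured TCP pose, the force, the opening and the grip force at its end, in the units of the state.
- arm.state(): the state, without advancing time (a new reading comes with each control period).
- arm.get_image(name): name is "scene" or "top"; returns the picture (480x640x3 uint8, blue, green, red); there is no depth.
- arm.calibration(name): a dict with "vfov" (degrees; the focal length in pixels is half the picture's height over the tangent of half this angle, whatever the lens; pixels are square), "cx", "cy" (the principal point, pixels), "k1" (the pictures are not rectified: a ray, as slopes to the right and down, at radius r is drawn at 1 + k1 r^2 times it, then the intrinsics apply), "view" (4x4, takes a point from world to camera coordinates). Camera axes: x right, y down, z forward; pixel columns grow to the right and rows downward; lengths in m; the calibration is good to about 2 mm. A picture is of the moment at which its call begins. calibration takes no time and is no camera call.
- arm.sign_off(): hands the job in; it is judged then, once.
The state is a dict: "time_s": time; "joint_pos": joint angles; "qvel": joint speeds; "joint_torque": joint torques, N m; "eef_pos": TCP position; "ee_rot": TCP orientation; "contact_force": force on the tool from outside, world axes, zero at the start; "wrist_torque": the same for the moment, N m; "opening": finger opening in m; "grip_force": force on a finger pad.
Only numpy, scipy, OpenCV 4.12 (cv2) and the standard library are available. Lean on these libraries where they do the work, as an engineer would, in place of code of your own. Each camera call takes 0.05 s, during which the arm holds its last target. There are 200 camera calls.

## Working session

There is one attempt and no reset: what is moved stays moved. The work goes in short steps, Python scripts to look and compute and a tool call to move; the robot and the scene stay as the last step left them, time stands still between calls to the robot, and variables do not carry over. Pictures are saved under pics/ and viewed, at most 10 in all, crops included, and the job is handed in when it is done.

Besides the shell and the picture viewer there is one more tool, called after ">>>" as name([rows], argument=value, ...), one row to a line, values as JSON. send_rows: Moves the arm, as the interface text tells. Shift numbers are shares of 0.03 m and turn numbers shares of 8 degrees, none past 1 either way. Its arguments: {"type":"object","properties":{"deltas":{"type":"array","items":{"type":"array"}},"grip":{"type":"number"}},"required":["deltas"]}

```bash
mkdir -p pics; ls; cat > h.py <<'E'
import numpy as np, cv2
from cell import arm
from scipy.spatial.transform import Rotation as R
def cal(n):
    c=arm.calibration(n); f=240/np.tan(np.radians(c['vfov']/2)); return f,c['cx'],c['cy'],c['k1'],np.array(c['view'])
def ray(n,u,v):
    f,cx,cy,k,V=cal(n); d=np.array([(u-cx)/f,(v-cy)/f]); s=d.copy()
    for _ in range(20): s=d/(1+k*(s@s))
    w=V[:3,:3].T@np.array([s[0],s[1],1]); o=-V[:3,:3].T@V[:3,3]; return o,w
def px2w(n,u,v,z):
    o,w=ray(n,u,v); return o+w*(z-o[2])/w[2]
def w2px(n,p):
    f,cx,cy,k,V=cal(n); c=V[:3,:3]@np.array(p)+V[:3,3]; s=c[:2]/c[2]; s=s*(1+k*(s@s)); return s*f+[cx,cy]
def snap(n,fn,crop=None,sc=1):
    im=arm.get_image(n)
    if crop: x0,y0,x1,y1=crop; im=im[y0:y1,x0:x1]
    if sc!=1: im=cv2.resize(im,None,fx=sc,fy=sc,interpolation=cv2.INTER_CUBIC)
    cv2.imwrite('pics/'+fn,im)
E
python3 - <<'E'
from h import *
snap('top','t0.png'); snap('scene','s0.png')
for n in('top','scene'): print(cal(n)[:4], np.round(-cal(n)[4][:3,:3].T@cal(n)[4][:3,3],3))
print(arm.state())
E
```

```text
pics
(np.float64(467.46335858280975), 320.0691966022361, 236.50663777562363, -0.1025520964208711) [ 0.499 -0.018  1.108]
(np.float64(613.7213362933842), 320.1502265465424, 236.87959364453891, 0.0018881178737210167) [ 1.264 -0.138  0.882]
{'time_s': 0.1, 'joint_pos': array([ 1.15500288e+00,  2.87092397e-01,  1.57805777e+00,  5.49897029e-06,
        1.27862973e+00, -1.49960890e-01]), 'qvel': array([-1.44238310e-03, -4.49195753e-03, -2.06629812e-03, -1.80056520e-03,
       -2.33873391e-06, -4.36439897e-04]), 'joint_torque': array([ 6.39746522e-04, -4.07298231e+01, -2.93698704e+01, -1.24372928e-04,
        3.35104167e-03,  4.67991606e-05]), 'eef_pos': array([0.17717977, 0.65108545, 0.40346018]), 'ee_rot': array([-0.41626104, -3.11327047,  0.00329621]), 'contact_force': array([ 0.24377393, -0.26991441, -1.18822299]), 'wrist_torque': array([ 0.01237839, -0.00977774, -0.02031818]), 'grip_force': 0.0, 'opening': 0.08516918461263442}
```

View pics/t0.png

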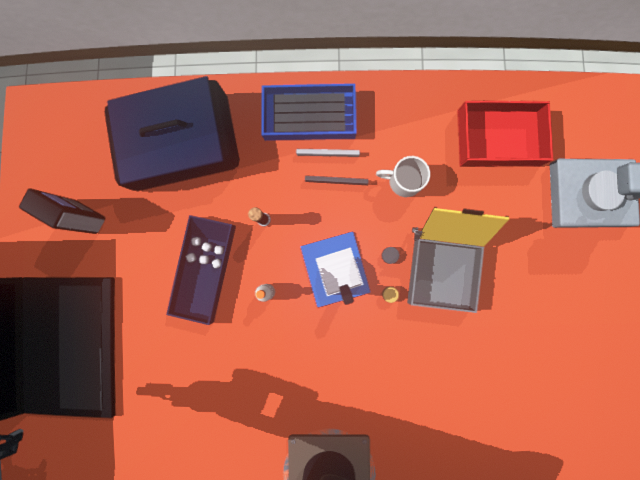

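View pics/s0.png

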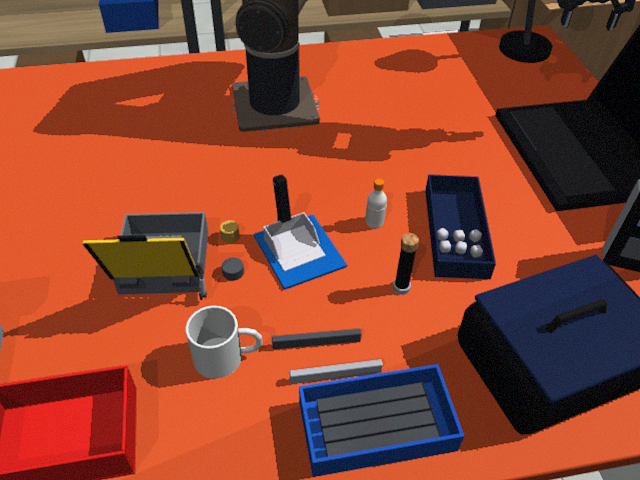

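The top view (+x up, +y left) shows:
- bin around (202,270), with the coupons near (206,252)
- pad at (336,270), scoop handle end at (347,295)
- case at (447,275), with the cover leaning to +x
- probe (260,217), bottle (264,293), puck (391,255), brass block (391,294), mug (410,175)

I'll enlarge it to read the corners.

```bash
python3 - <<'E'
from h import *
im=cv2.imread('pics/t0.png')
a=cv2.resize(im[205:335,160:385],None,fx=3.5,fy=3.5,interpolation=cv2.INTER_CUBIC)
cv2.imwrite('pics/t0a.png',a)
a=cv2.resize(im[195:320,375:520],None,fx=4.5,fy=4.5,interpolation=cv2.INTER_CUBIC)
cv2.imwrite('pics/t0b.png',a)
E
```

```text
(no output)
```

View pics/t0a.png

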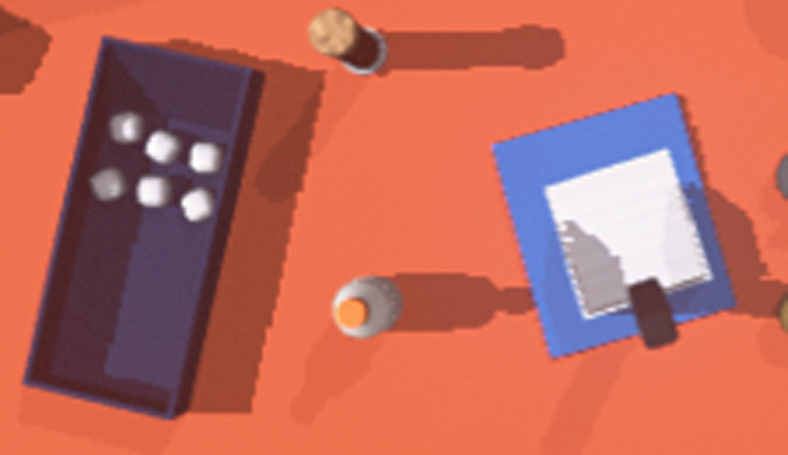

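View pics/t0b.png

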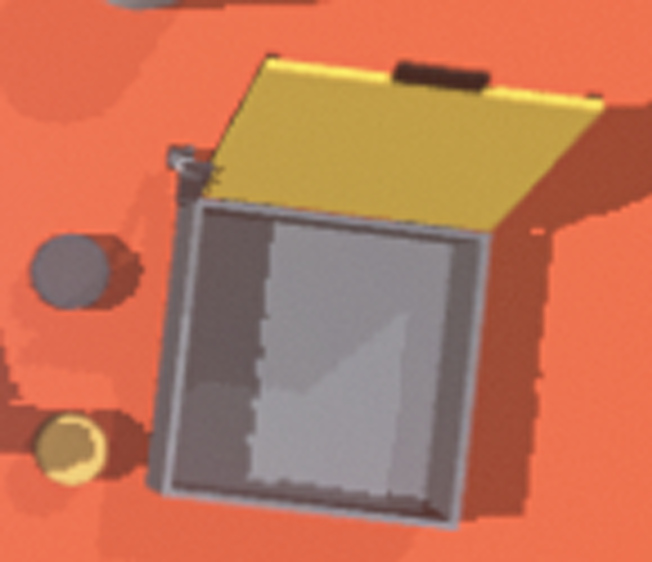

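The crops give these corners, in crop pixels:
- bin rim: (104,39), (251,68), (173,417), (25,384)
- pad: (494,146), (679,94), (735,304), (553,357)
- scoop tray: (545,185), (668,150), (710,275), (585,318)
- case rim, second crop: (200,203), (490,236), (455,525), (163,493)

```bash
cat > lay.py <<'E'
from h import *
A=lambda p,q=(160,205,3.5):(q[0]+(p[0]+.5)/q[2]-.5,q[1]+(p[1]+.5)/q[2]-.5)
B=(375,195,4.5)
def fit(P,W,name):  # corners order FL(+x,+y),FR,BR,BL
    P=np.array(P)[:,:2]; m=np.array([[1,1],[1,-1],[-1,-1],[-1,1]])*np.array(W)/2
    c=P.mean(0); Q=P-c; a=np.arctan2((m[:,0]*Q[:,1]-m[:,1]*Q[:,0]).sum(),(m*Q).sum())
    r=np.array([[np.cos(a),-np.sin(a)],[np.sin(a),np.cos(a)]]); e=np.linalg.norm(Q-m@r.T,axis=1)*1000
    print(name,np.round(c,4),'yaw',round(np.degrees(a),2),'err mm',np.round(e,1)); return c,a
bin_=fit([px2w('top',*A(p),.045) for p in[(104,39),(251,68),(173,417),(25,384)]],(.238,.104),'bin')
pad=fit([px2w('top',*A(p),.008) for p in[(494,146),(679,94),(735,304),(553,357)]],(.15,.13),'pad')
sc=fit([px2w('top',*A(p),z) for p,z in zip([(545,185),(668,150),(710,275),(585,318)],[.01,.01,.044,.044])],(.09,.086),'scoop')
case=fit([px2w('top',*A(p,B),.055) for p in[(200,203),(490,236),(455,525),(163,493)]],(.15,.15),'case')
if __name__=='__main__':
    c,a=bin_
    for p in[(126,127),(163,147),(205,157),(107,184),(153,190),(197,204)]:
        d=px2w('top',*A(p),.018)[:2]-c; print('coupon in bin',np.round([d[0]*np.cos(a)+d[1]*np.sin(a),-d[0]*np.sin(a)+d[1]*np.cos(a)],3))
    for n,p,z in[('handle end top',(656,338),.14),('handle rear/ctr', (652,313),.14)]: print(n,np.round(px2w('top',*A(p),z),3))
    for n,p,q,z in[('probe',(335,32),(160,205,3.5),.132),('couplant',(350,313),(160,205,3.5),.11),('puck',(70,271),B,.022),('ref',(72,448),B,.03)]: print(n,np.round(px2w('top',*A(p,q),z),3))
    for n,p in[('mug',(411,175))]: print(n,np.round(px2w('top',*p,.09),3))
    for p in [(265,62),(605,102)]: print('edge',np.round(px2w('top',*A(p,B),.195),3))
    print('handle end pred px', w2px('top',[*(sc[0]+np.array([np.cos(sc[1]),np.sin(sc[1])])*-.059),.14]), A((652,313)))
    print(R.from_rotvec(arm.state()['ee_rot']).as_matrix().round(3))
E
python3 lay.py
```

```text
bin [0.4891 0.2933] yaw -12.66 err mm [3.2 1.4 2.9 1.3]
pad [ 0.4881 -0.0211] yaw 15.09 err mm [2.1 1.7 3.3 1.6]
scoop [ 0.4843 -0.0285] yaw 16.99 err mm [0.5 1.9 1.9 0.5]
case [ 0.4714 -0.2728] yaw -7.6 err mm [3.5 1.4 3.6 1.4]
coupon in bin [0.062 0.031]
coupon in bin [0.054 0.002]
coupon in bin [ 0.054 -0.027]
coupon in bin [0.022 0.035]
coupon in bin [0.024 0.003]
coupon in bin [ 0.022 -0.029]
handle end top [ 0.423 -0.044  0.14 ]
handle rear/ctr [ 0.437 -0.042  0.14 ]
probe [0.607 0.147 0.132]
couplant [0.436 0.142 0.11 ]
puck [ 0.52  -0.148  0.022]
ref [ 0.429 -0.147  0.03 ]
mug [ 0.694 -0.189  0.09 ]
edge [ 0.607 -0.214  0.195]
edge [ 0.588 -0.365  0.195]
handle end pred px [347.83642375 298.68868702] (345.92857142857144, 294.07142857142856)
[[-0.965  0.263 -0.001]
 [ 0.263  0.965 -0.002]
 [ 0.    -0.002 -1.   ]]
```

```bash
cat >> h.py <<'E'
from scipy.linalg import expm, logm
def M(r,p):
    T=np.eye(4); T[:3,:3]=r; T[:3,3]=p; return T
G=np.array([-.053,0,.099]) # tool grasp point in scoop frame
def Rs(yaw,pu): return (R.from_euler('z',yaw,degrees=True)*R.from_euler('y',-pu,degrees=True)).as_matrix()
F=R.from_euler('y',180,degrees=True).as_matrix()
GS=M(F,G+F@[0,0,-.155])   # tool in scoop frame (tool vertical when scoop level)
def tool(pos,yaw,pu=0,ref=(0,0,0)):  # scoop point ref placed at pos
    r=Rs(yaw,pu); return M(r,np.array(pos)-r@np.array(ref))@GS
def cur(): s=arm.state(); return M(R.from_rotvec(s['ee_rot']).as_matrix(),s['eef_pos'])
def go(T1,n,T0=None):
    T0=cur() if T0 is None else T0
    D=expm(np.real(logm(np.linalg.inv(T0)@T1))/n)
    s=D[:3,3]/.03; t=np.degrees(R.from_matrix(D[:3,:3]).as_rotvec())/8
    print(n,'x',np.round(s,2).tolist(),np.round(t,2).tolist(),'<<TOO BIG' if max(abs(s).max(),abs(t).max())>1 else ''); return T1
LIP=(.045,0,0)
E
python3 - <<'E'
from h import *
a=M((R.from_euler('z',-10,degrees=True)).as_matrix()@F,[.46,.30,.40])
T=go(a,12)
T=go(tool([.484,-.0285,.15],17),14,T)
T=go(tool([.484,-.0285,.008],17),6,T)
E
```

```text
12 x [-0.98, -0.78, 0.01] [-0.0, -0.0, -0.05] 
14 x [0.1, -0.82, -0.01] [-0.0, -0.0, -0.24] 
6 x [0.0, -0.0, 0.79] [-0.0, -0.0, -0.0]
```

>>> send_rows([
  [[-0.98, -0.78, 0.01], [0, 0, -0.05]],
  [[-0.98, -0.78, 0.01], [0, 0, -0.05]],
  [[-0.98, -0.78, 0.01], [0, 0, -0.05]],
  [[-0.98, -0.78, 0.01], [0, 0, -0.05]],
  [[-0.98, -0.78, 0.01], [0, 0, -0.05]],
  [[-0.98, -0.78, 0.01], [0, 0, -0.05]],
  [[-0.98, -0.78, 0.01], [0, 0, -0.05]],
  [[-0.98, -0.78, 0.01], [0, 0, -0.05]],
  [[-0.98, -0.78, 0.01], [0, 0, -0.05]],
  [[-0.98, -0.78, 0.01], [0, 0, -0.05]],
  [[-0.98, -0.78, 0.01], [0, 0, -0.05]],
  [[-0.98, -0.78, 0.01], [0, 0, -0.05]],
], grip=1)

```text
time_s: 1.3
eef_pos: [0.4582, 0.2969, 0.4006]
ee_rot: [-0.285, -3.128, 0.0]
contact_force: [-0.0, 1.3, 0.1]
opening: 0.0852
grip_force: 0.0
```

>>> send_rows([
  [[0.1, -0.82, -0.01], [0, 0, -0.24]],
  [[0.1, -0.82, -0.01], [0, 0, -0.24]],
  [[0.1, -0.82, -0.01], [0, 0, -0.24]],
  [[0.1, -0.82, -0.01], [0, 0, -0.24]],
  [[0.1, -0.82, -0.01], [0, 0, -0.24]],
  [[0.1, -0.82, -0.01], [0, 0, -0.24]],
  [[0.1, -0.82, -0.01], [0, 0, -0.24]],
  [[0.1, -0.82, -0.01], [0, 0, -0.24]],
  [[0.1, -0.82, -0.01], [0, 0, -0.24]],
  [[0.1, -0.82, -0.01], [0, 0, -0.24]],
  [[0.1, -0.82, -0.01], [0, 0, -0.24]],
  [[0.1, -0.82, -0.01], [0, 0, -0.24]],
])

```text
time_s: 2.5
eef_pos: [0.4221, 0.0041, 0.4043]
ee_rot: [0.347, -3.122, -0.0]
contact_force: [-0.1, 0.2, 0.5]
opening: 0.0852
grip_force: 0.0
```

>>> send_rows([
  [[0.1, -0.82, -0.01], [0, 0, -0.24]],
  [[0.1, -0.82, -0.01], [0, 0, -0.24]],
  [[0, 0, 0], [0, 0, 0]],
  [[0, 0, 0], [0, 0, 0]],
])

```text
time_s: 2.9
eef_pos: [0.4281, -0.0444, 0.4049]
ee_rot: [0.446, -3.109, -0.001]
contact_force: [-0.3, 0.1, -0.0]
opening: 0.0855
grip_force: 0.0
```

```bash
python3 - <<'E'
from h import *
s=arm.state(); print(s['joint_pos'].round(3),s['eef_pos'].round(4),s['time_s'])
go(tool([.484,-.0285,.008],17),6)
E
```

```text
[-3.400e-01 -2.830e-01  2.147e+00  1.000e-03  1.279e+00 -2.196e+00] [ 0.4281 -0.0444  0.4049] 2.9
6 x [-0.03, -0.01, 0.79] [0.0, -0.0, -0.01]
```

>>> send_rows([
  [[-0.03, -0.01, 0.79], [0, 0, 0]],
  [[-0.03, -0.01, 0.79], [0, 0, 0]],
  [[-0.03, -0.01, 0.79], [0, 0, 0]],
  [[-0.03, -0.01, 0.79], [0, 0, 0]],
  [[-0.03, -0.01, 0.79], [0, 0, 0]],
  [[-0.03, -0.01, 0.79], [0, 0, 0]],
  [[0, 0, 0], [0, 0, 0]],
  [[0, 0, 0], [0, 0, 0]],
])

```text
time_s: 3.7
eef_pos: [0.4338, -0.0437, 0.2632]
ee_rot: [0.451, -3.108, -0.001]
contact_force: [0.7, -0.6, 0.5]
opening: 0.0852
grip_force: 0.0
```

```bash
python3 - <<'E'
from h import *
s=arm.state(); print(s['joint_pos'].round(3),s['eef_pos'].round(4),s['time_s'],s['contact_force'])
go(tool([.484,-.0285,.008],17),1)
im=np.hstack([cv2.resize(arm.get_image('top')[220:320,280:380],None,fx=4,fy=4,interpolation=2),cv2.resize(arm.get_image('scene')[150:290,230:370],(400,400),interpolation=2)])
cv2.imwrite('pics/g.png',im)
E
```

```text
[-0.334 -0.078  2.255  0.     0.966 -2.193] [ 0.4338 -0.0437  0.2632] 3.7 [ 0.66977388 -0.64760745  0.54596792]
1 x [0.02, -0.01, 0.04] [0.01, -0.01, -0.06]
```

View pics/g.png

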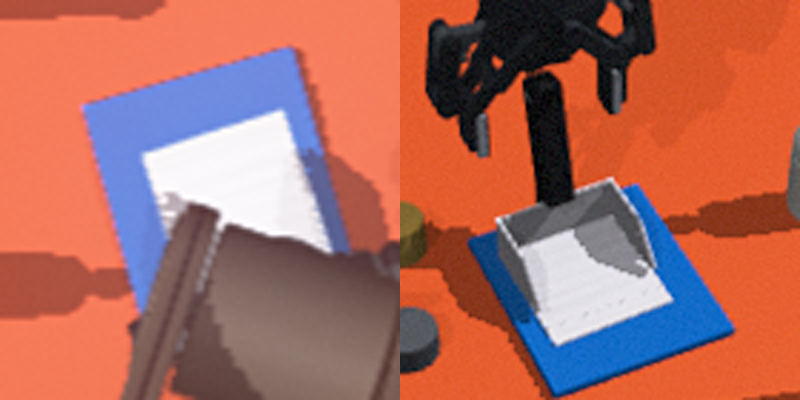

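The handle stands between the two open fingers: fingertips at (480,150) and (615,110), handle at (548,120). I'm closing on it.

>>> send_rows([
  [[0, 0, 0], [0, 0, 0]],
  [[0, 0, 0], [0, 0, 0]],
  [[0, 0, 0], [0, 0, 0]],
  [[0, 0, 0], [0, 0, 0]],
  [[0, 0, 0], [0, 0, 0]],
  [[0, 0, 0], [0, 0, 0]],
  [[0, 0, 0], [0, 0, 0]],
  [[0, 0, 0], [0, 0, 0]],
], grip=-1)

```text
time_s: 4.6
eef_pos: [0.4341, -0.0445, 0.2635]
ee_rot: [-0.449, 3.109, -0.0]
contact_force: [-0.5, -0.3, 5.1]
opening: 0.0212
grip_force: 59.0
```

>>> send_rows([
  [[0, 0, -0.5], [0, 0, 0]],
  [[0, 0, -0.8], [0, 0, 0]],
  [[0, 0, -0.9], [0, 0, 0]],
  [[0, 0, -0.9], [0, 0, 0]],
  [[0, 0, -0.9], [0, 0, 0]],
  [[0, 0, -0.5], [0, 0, 0]],
  [[0, 0, 0], [0, 0, 0]],
])

```text
time_s: 5.3
eef_pos: [0.4342, -0.0446, 0.3999]
ee_rot: [-0.449, 3.106, -0.003]
contact_force: [0.1, 0.0, -0.3]
opening: 0.0209
grip_force: 58.7
```

```bash
python3 - <<'E'
from h import *
s=arm.state(); print(s['joint_pos'].round(3),s['eef_pos'].round(4),s['time_s'],s['contact_force'],s['opening'],s['grip_force'])
im=np.hstack([cv2.resize(arm.get_image('top')[190:310,280:400],None,fx=400/120,fy=400/120,interpolation=2),cv2.resize(arm.get_image('scene')[50:250,200:400],(400,400),interpolation=2)])
cv2.imwrite('pics/l.png',im)
E
```

```text
[-0.335 -0.263  2.14  -0.     1.26  -2.193] [ 0.4342 -0.0446  0.3999] 5.3 [ 0.09718085  0.03390399 -0.31354313] 0.020949427007940512 58.72317910194397
```

View pics/l.png

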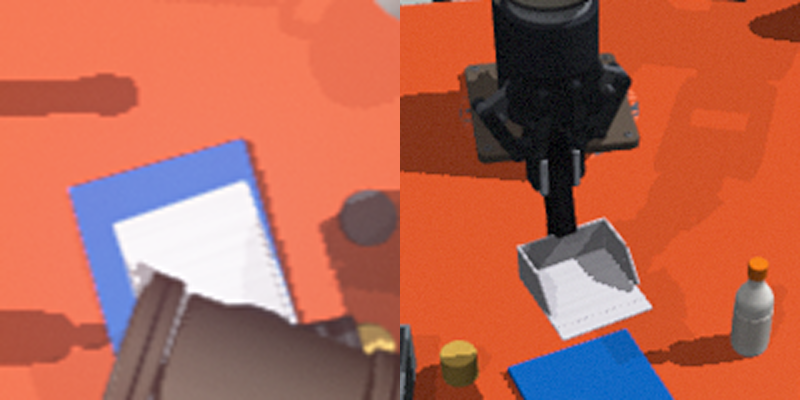

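The scoop is held. The lip corners read (114,222) and (248,182) in the top crop, and (651,308) and (563,339) in the scene crop. Triangulating them gives the actual offset in the grip.

```bash
python3 - <<'E'
from h import *
def tri(a,b):
    (o1,w1),(o2,w2)=ray('top',*a),ray('scene',*b); t=np.linalg.lstsq(np.c_[w1,-w2],o2-o1,rcond=None)[0]
    p,q=o1+w1*t[0],o2+w2*t[1]; return (p+q)/2,np.linalg.norm(p-q)*1000
L,e1=tri((280+114.5*.3,190+222.5*.3),(325.5,204)); Rr,e2=tri((354.4,244.7),(281.5,219.5))
print(L.round(4),Rr.round(4),e1,e2,np.linalg.norm(L-Rr))
S=cur()@np.linalg.inv(GS); print('lip pred',(S@[.045,.043,0,1]).round(4),(S@[.045,-.043,0,1]).round(4))
d=np.linalg.inv(S)@np.c_[np.r_[L,1],np.r_[Rr,1]]; print('in scoop frame',d[:3].T.round(4))
E
```

```text
[0.515  0.0237 0.1456] [ 0.5393 -0.0577  0.1457] 2.684940853324802 5.097121653539983 0.08500852043369136
lip pred [0.515  0.0248 0.1427 1.    ] [ 0.5393 -0.0577  0.1427  1.    ]
in scoop frame [[ 0.0447  0.042   0.0029]
 [ 0.0449 -0.043   0.003 ]]
```

```bash
cat >> h.py <<'E'
BC=np.array([.4891,.2933]); BY=-12.66
def b(x,y,z): c,s=np.cos(np.radians(BY)),np.sin(np.radians(BY)); return [BC[0]+c*x-s*y,BC[1]+s*x+c*y,z]
E
python3 - <<'E'
from h import *
T=go(tool(b(-.005,0,.16),BY,0,LIP),14)
T=go(tool(b(-.005,0,.065),BY,0,LIP),5,T)
E
```

```text
14 x [0.06, 0.87, -0.04] [0.0, -0.0, 0.26] 
5 x [0.0, -0.0, 0.63] [-0.0, -0.0, -0.0]
```

>>> send_rows([
  [[0.06, 0.4, -0.3], [0, 0, 0.26]],
  [[0.06, 0.87, -0.26], [0, 0, 0.26]],
  [[0.06, 0.9, 0], [0, 0, 0.26]],
  [[0.06, 0.9, 0], [0, 0, 0.26]],
  [[0.06, 0.9, 0], [0, 0, 0.26]],
  [[0.06, 0.9, 0], [0, 0, 0.26]],
  [[0.06, 0.9, 0], [0, 0, 0.26]],
  [[0.06, 0.9, 0], [0, 0, 0.26]],
  [[0.06, 0.9, 0], [0, 0, 0.26]],
  [[0.06, 0.9, 0], [0, 0, 0.26]],
  [[0.06, 0.9, 0], [0, 0, 0.26]],
  [[0.06, 0.9, 0], [0, 0, 0.26]],
])

```text
time_s: 6.6
eef_pos: [0.3883, 0.2597, 0.4122]
ee_rot: [-0.235, -3.129, 0.003]
contact_force: [0.4, -0.3, -1.8]
opening: 0.0215
grip_force: 58.9
```

>>> send_rows([
  [[0.06, 0.9, 0], [0, 0, 0.26]],
  [[0.06, 0.9, 0], [0, 0, 0.26]],
  [[0, 0, 0.3], [0, 0, 0]],
  [[0, 0, 0.63], [0, 0, 0]],
  [[0, 0, 0.63], [0, 0, 0]],
  [[0, 0, 0.63], [0, 0, 0]],
  [[0, 0, 0.63], [0, 0, 0]],
  [[0, 0, 0.3], [0, 0, 0]],
  [[0, 0, 0], [0, 0, 0]],
  [[0, 0, 0], [0, 0, 0]],
])

```text
time_s: 7.6
eef_pos: [0.3944, 0.3122, 0.3212]
ee_rot: [-0.347, -3.122, 0.001]
contact_force: [0.1, -0.3, -0.5]
opening: 0.0216
grip_force: 59.0
```

```bash
python3 - <<'E'
from h import *
s=arm.state(); print(s['joint_pos'].round(3),s['time_s'])
S=cur()@np.linalg.inv(GS); print(S[:3,3].round(4)); go(tool(b(-.005,0,.065),BY,0,LIP),1)
im=np.hstack([cv2.resize(arm.get_image('top')[205:335,150:250],(400,520),interpolation=2),cv2.resize(arm.get_image('scene')[150:280,400:500],(400,520),interpolation=2)])
cv2.imwrite('pics/b.png',im)
E
```

```text
[ 0.468 -0.008  2.066 -0.     1.084 -0.882] 7.6
[0.446  0.3005 0.0672]
1 x [0.22, 0.08, 0.07] [-0.0, -0.0, -0.0]
```

View pics/b.png

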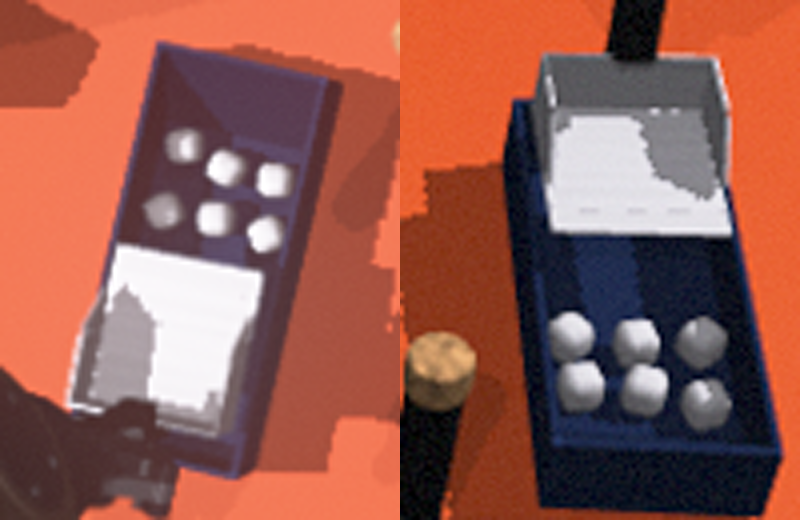

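```bash
python3 - <<'E'
from h import *
A=lambda p:(150+(p[0]+.5)/4-.5,205+(p[1]+.5)/4-.5)
c,s=np.cos(np.radians(BY)),np.sin(np.radians(BY))
def inb(p,z): d=px2w('top',*A(p),z)[:2]-BC; return np.round([c*d[0]+s*d[1],-s*d[0]+c*d[1]],4)
for n,p,z in[('TL',(157,44),.045),('Lmid',(103,285),.045),('TR',(328,80),.045),('BR',(238,477),.045),('lipL',(117,243),.067),('lipR',(263,270),.067)]: print(n,inb(p,z))
S=cur()@np.linalg.inv(GS)
for y in(.043,-.043):
    d=(S@[.045,y,0,1])[:2]-BC; print('pred lip',np.round([c*d[0]+s*d[1],-s*d[0]+c*d[1]],4))
# scene view check: rim inner corners / lip in scene
A2=lambda p:(400+(p[0]-400+.5)/4-.5,150+(p[1]+.5)/4-.5)
def inb2(p,z): d=px2w('scene',*A2(p),z)[:2]-BC; return np.round([c*d[0]+s*d[1],-s*d[0]+c*d[1]],4)
for n,p,z in[('farR(-y) rim',(540,460),.045),('far +y rim',(781,448),.045),('lip -y',(550,231),.067),('lip +y',(734,236),.067)]: print(n,inb2(p,z))
E
```

```text
TL [0.1164 0.0516]
Lmid [-0.0266  0.0511]
TR [ 0.1169 -0.0519]
BR [-0.1166 -0.0509]
lipL [0.0005 0.0412]
lipR [ 0.0038 -0.0446]
pred lip [0.0021 0.0414]
pred lip [ 0.0021 -0.0446]
farR(-y) rim [ 0.1262 -0.0559]
far +y rim [0.1135 0.0542]
lip -y [ 0.0004 -0.0429]
lip +y [-0.0008  0.045 ]
```

>>> send_rows([
  [[0.18, 0.07, 0.1], [0, 0, 0]],
  [[0, 0, 0.4], [0, 0, 0]],
  [[0, 0, 0.5], [0, 0, 0]],
  [[0, 0, 0.5], [0, 0, 0]],
  [[0, 0, 0.3], [0, 0, 0]],
  [[0, 0, 0], [0, 0, 0]],
  [[0, 0, 0], [0, 0, 0]],
])

```text
time_s: 8.4
eef_pos: [0.3896, 0.3158, 0.2673]
ee_rot: [-0.346, -3.122, 0.0]
contact_force: [-0.8, 1.0, -1.5]
opening: 0.0215
grip_force: 59.1
```

>>> send_rows([
  [[0, 0, 0.1], [0, 0, 0]],
  [[0, 0, 0.1], [0, 0, 0]],
  [[0, 0, 0], [0, 0, 0]],
])

```text
time_s: 8.7
eef_pos: [0.3895, 0.3157, 0.2612]
ee_rot: [-0.347, -3.122, 0.0]
contact_force: [0.1, -0.4, -2.4]
opening: 0.0213
grip_force: 59.1
```

```bash
python3 - <<'E'
from h import *
s=arm.state(); print(s['joint_pos'].round(3),s['time_s'],s['contact_force'],s['wrist_torque'])
S=cur()@np.linalg.inv(GS); print(S[:3,3].round(4)); go(tool(b(-.003,0,.0055),BY,0,LIP),1)
E
```

```text
[ 0.478  0.076  2.105 -0.     0.961 -0.871] 8.7 [ 0.14033676 -0.36290853 -2.37841964] [0.01051056 0.05722255 0.00220782]
[0.4412 0.304  0.0072]
1 x [-0.04, -0.0, 0.06] [-0.0, -0.0, -0.0]
```

>>> send_rows([
  [[0, 0, 0.05], [0, 0, 0]],
  [[0, 0, 0], [0, 0, 0]],
])

```text
time_s: 8.9
eef_pos: [0.3895, 0.3157, 0.2598]
ee_rot: [-0.347, -3.122, 0.0]
contact_force: [-1.2, 1.2, -1.1]
opening: 0.0213
grip_force: 59.1
```

>>> send_rows([
  [[0, 0, 0.04], [0, 0, 0]],
  [[0, 0, 0], [0, 0, 0]],
])

```text
time_s: 9.1
eef_pos: [0.39, 0.316, 0.2596]
ee_rot: [0.346, 3.121, 0.002]
contact_force: [0.4, 0.4, 2.4]
opening: 0.0217
grip_force: 59.3
```

```bash
python3 - <<'E'
from h import *
s=arm.state(); print(s['joint_pos'].round(3),s['time_s'],s['contact_force'],s['wrist_torque'])
S=cur()@np.linalg.inv(GS); print(S[:3,3].round(4)); T=go(tool(b(.066,0,.0055),BY,0,LIP),14)
T=go(tool(b(.066,0,.005),BY,-2,LIP),1,T)
E
```

```text
[ 0.479  0.08   2.104  0.     0.956 -0.871] 9.1 [0.38089143 0.37106404 2.36776029] [-0.02678866  0.16334707 -0.00508235]
[0.4421 0.3046 0.0057]
14 x [-0.17, -0.0, 0.0] [0.0, 0.0, -0.0] 
1 x [-0.3, 0.0, -0.09] [-0.0, 0.25, -0.0]
```

>>> send_rows([
  [[-0.15, 0, 0], [0, 0, 0]],
  [[-0.2, 0, 0], [0, 0, 0]],
  [[-0.2, 0, 0], [0, 0, 0]],
  [[-0.2, 0, 0], [0, 0, 0]],
  [[-0.2, 0, 0], [0, 0, 0]],
  [[-0.2, 0, 0], [0, 0, 0]],
  [[-0.2, 0, 0], [0, 0, 0]],
  [[-0.2, 0, 0], [0, 0, 0]],
  [[-0.2, 0, 0], [0, 0, 0]],
  [[-0.2, 0, 0], [0, 0, 0]],
  [[-0.2, 0, 0], [0, 0, 0]],
  [[-0.15, 0, 0], [0, 0, 0]],
])

```text
time_s: 10.3
eef_pos: [0.458, 0.3006, 0.2596]
ee_rot: [0.347, 3.121, 0.002]
contact_force: [-1.2, 0.1, 6.3]
opening: 0.0217
grip_force: 60.0
```

```bash
python3 - <<'E'
from h import *
s=arm.state(); print(s['joint_pos'].round(3),s['time_s'],s['contact_force'],s['wrist_torque'])
S=cur()@np.linalg.inv(GS); print(S.round(4)); T=go(tool(b(.071,0,.0055),BY,0,LIP),2)
im=np.hstack([cv2.resize(arm.get_image('top')[205:335,150:250],(400,520),interpolation=2),cv2.resize(arm.get_image('scene')[150:280,400:500],(400,520),interpolation=2)])
cv2.imwrite('pics/b2.png',im)
E
```

```text
[ 0.396  0.177  1.995  0.     0.968 -0.954] 10.3 [-1.20323457  0.13732523  6.32319734] [0.15620725 0.40540524 0.02691109]
[[ 9.755e-01  2.198e-01 -1.100e-03  5.100e-01]
 [-2.198e-01  9.755e-01 -9.000e-04  2.892e-01]
 [ 9.000e-04  1.100e-03  1.000e+00  5.600e-03]
 [ 0.000e+00  0.000e+00  0.000e+00  1.000e+00]]
2 x [-0.08, -0.0, 0.0] [0.0, 0.0, -0.0]
```

View pics/b2.png

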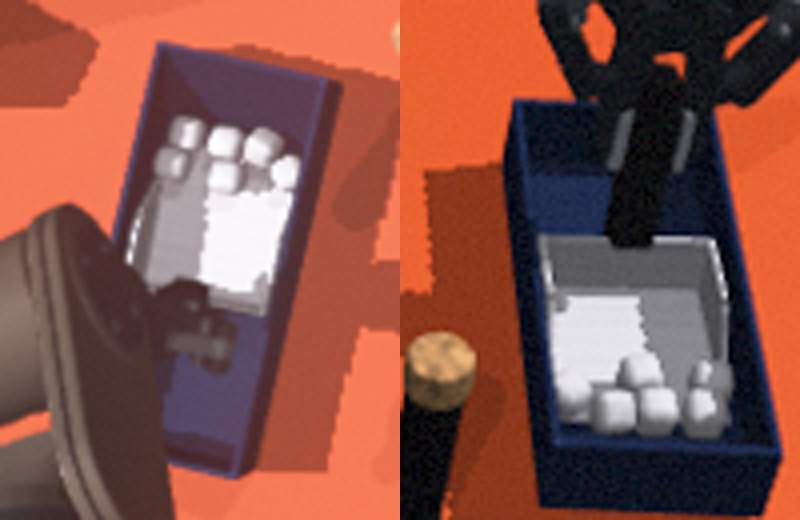

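The coupons ride at the front of the tray, at top-crop rows 133–178, and the scoop lies straight in the bin. Next I run the lip up along the ramp while pitching back.

```bash
python3 - <<'E'
from h import *
T=go(tool(b(.0725,0,.0055),BY,0,LIP),3)
T=go(tool(b(.0825,0,.017),BY,6,LIP),3,T)
T=go(tool(b(.110,0,.0475),BY,23,LIP),7,T)
T=go(tool(b(.105,0,.085),BY,24,LIP),4,T)
E
```

```text
3 x [-0.07, -0.0, 0.0] [0.0, 0.01, -0.0] 
3 x [0.18, 0.0, -0.0] [-0.0, -0.25, -0.0] 
7 x [0.19, 0.0, 0.03] [0.0, -0.3, 0.0] 
4 x [-0.05, -0.0, -0.29] [-0.0, -0.03, -0.0]
```

>>> send_rows([
  [[-0.07, 0, 0], [0, 0.01, 0]],
  [[-0.07, 0, 0], [0, 0, 0]],
  [[-0.07, 0, 0], [0, 0, 0]],
  [[0.18, 0, 0], [0, -0.25, 0]],
  [[0.18, 0, 0], [0, -0.25, 0]],
  [[0.18, 0, 0], [0, -0.25, 0]],
  [[0, 0, 0], [0, 0, 0]],
])

```text
time_s: 11.1
eef_pos: [0.4467, 0.3027, 0.2576]
ee_rot: [0.334, 3.02, -0.018]
contact_force: [0.4, -0.2, 0.5]
opening: 0.0213
grip_force: 59.1
```

```bash
python3 - <<'E'
from h import *
s=arm.state(); print(s['joint_pos'].round(3),s['time_s'],s['contact_force'],s['wrist_torque'])
S=cur()@np.linalg.inv(GS); print((S@[.045,0,0,1]).round(4),b(.0825,0,.017))
T=go(tool(b(.110,0,.0475),BY,23,LIP),7)
T=go(tool(b(.105,0,.085),BY,24,LIP),4,T)
E
```

```text
[ 0.416  0.153  2.029 -0.081  0.879 -0.885] 11.1 [ 0.37126408 -0.15251594  0.52849024] [ 0.1055103   0.09270468 -0.0157099 ]
[0.5675 0.2755 0.0151 1.    ] [np.float64(0.5695942424940037), np.float64(0.27521887931248357), 0.017]
7 x [0.18, 0.0, 0.03] [-0.0, -0.3, 0.0] 
4 x [-0.05, -0.0, -0.29] [-0.0, -0.03, -0.0]
```

>>> send_rows([
  [[0.18, 0, 0.03], [0, -0.3, 0]],
  [[0.18, 0, 0.03], [0, -0.3, 0]],
  [[0.18, 0, 0.03], [0, -0.3, 0]],
  [[0.18, 0, 0.03], [0, -0.3, 0]],
  [[0.18, 0, 0.03], [0, -0.3, 0]],
  [[0.18, 0, 0.03], [0, -0.3, 0]],
  [[0.18, 0, 0.03], [0, -0.3, 0]],
  [[0, 0, 0], [0, 0, 0]],
  [[0, 0, 0], [0, 0, 0]],
])

```text
time_s: 12.0
eef_pos: [0.4124, 0.3102, 0.2423]
ee_rot: [0.303, 2.733, -0.063]
contact_force: [-1.1, 0.0, -2.7]
opening: 0.0214
grip_force: 58.9
```

```bash
python3 - <<'E'
from h import *
s=arm.state(); print(s['joint_pos'].round(3),s['time_s'],s['contact_force'],s['wrist_torque'])
S=cur()@np.linalg.inv(GS); print((S@[.045,0,0,1]).round(4),b(.11,0,.0475))
T=go(tool(b(.105,0,.085),BY,24,LIP),4)
im=np.hstack([cv2.resize(arm.get_image('top')[205:335,150:250],(400,520),interpolation=2),cv2.resize(arm.get_image('scene')[150:280,400:500],(400,520),interpolation=2)])
cv2.imwrite('pics/b3.png',im)
E
```

```text
[ 0.485  0.11   2.123 -0.427  0.649 -0.555] 12.0 [-1.06372939  0.00466891 -2.74816562] [0.13863569 0.57498272 0.00701623]
[0.5957 0.2686 0.0453 1.    ] [np.float64(0.5964256566586715), np.float64(0.2691918390833114), 0.0475]
4 x [-0.04, 0.0, -0.3] [-0.0, -0.05, 0.0]
```

View pics/b3.png

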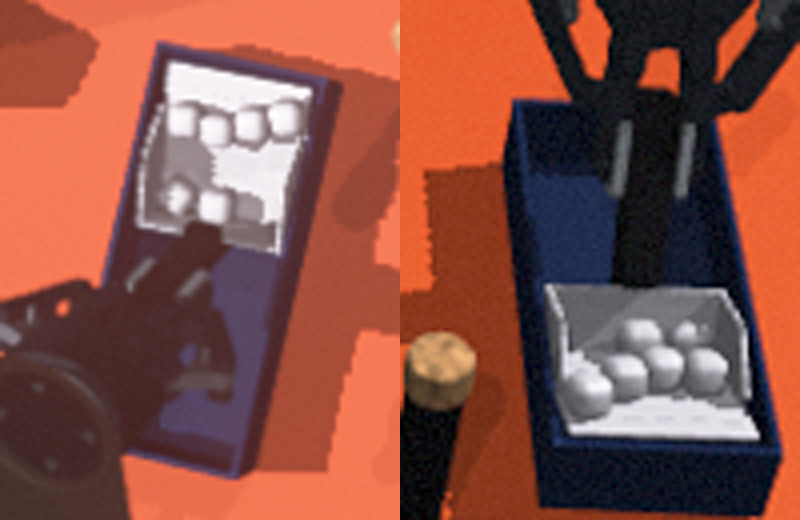

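All six coupons are in the tray: four across at top-crop row ~125, two at the back. Lifting.

```bash
python3 - <<'E'
from h import *
T=go(tool(b(.108,0,.085),BY,24,LIP),5)
T=go(tool([.592,.262,.21],-12,18,LIP),7,T)
T=go(tool([.57,-.0,.21],-10,18,LIP),11,T)
T=go(tool([.53,-.265,.21],-7.6,18,LIP),11,T)
E
```

```text
5 x [-0.05, 0.0, -0.23] [-0.0, -0.03, -0.0] 
7 x [-0.34, -0.05, -0.6] [-0.0, 0.11, -0.01] 
11 x [-0.08, -0.81, 0.03] [-0.01, -0.0, -0.02] 
11 x [-0.0, -0.83, 0.0] [-0.01, -0.0, -0.03]
```

>>> send_rows([
  [[-0.03, 0, -0.1], [0, -0.03, 0]],
  [[-0.05, 0, -0.23], [0, -0.03, 0]],
  [[-0.05, 0, -0.23], [0, -0.03, 0]],
  [[-0.05, 0, -0.23], [0, -0.03, 0]],
  [[-0.05, 0, -0.23], [0, -0.03, 0]],
  [[-0.34, -0.05, -0.5], [0, 0.11, 0]],
  [[-0.34, -0.05, -0.6], [0, 0.11, 0]],
  [[-0.34, -0.05, -0.6], [0, 0.11, 0]],
  [[-0.34, -0.05, -0.6], [0, 0.11, 0]],
  [[-0.34, -0.05, -0.6], [0, 0.11, 0]],
  [[-0.34, -0.05, -0.6], [0, 0.11, 0]],
  [[-0.34, -0.05, -0.6], [0, 0.11, 0]],
])

```text
time_s: 13.3
eef_pos: [0.4261, 0.2965, 0.4162]
ee_rot: [0.312, 2.816, -0.048]
contact_force: [0.4, 0.2, -3.0]
opening: 0.0213
grip_force: 58.9
```

```bash
python3 - <<'E'
from h import *
s=arm.state(); print(s['joint_pos'].round(3),s['time_s'],s['contact_force'],s['wrist_torque'])
S=cur()@np.linalg.inv(GS); print((S@[.045,0,0,1]).round(4))
T=go(tool([.56,-.265,.21],-7.6,18,LIP),22)
im=arm.get_image('top');cv2.imwrite('pics/full.png',im)
cv2.imwrite('pics/b4.png',np.hstack([cv2.resize(im[175:305,150:250],(400,520),interpolation=2),cv2.resize(arm.get_image('scene')[90:240,390:505],(400,520),interpolation=2)]))
E
```

```text
[ 0.44  -0.104  1.982 -0.22   1.027 -0.818] 13.3 [ 0.35602669  0.18785178 -2.99881905] [0.05251571 0.37294402 0.01747592]
[0.5927 0.2592 0.2041 1.    ]
22 x [-0.09, -0.81, 0.02] [-0.01, -0.0, -0.03]
```

View pics/b4.png

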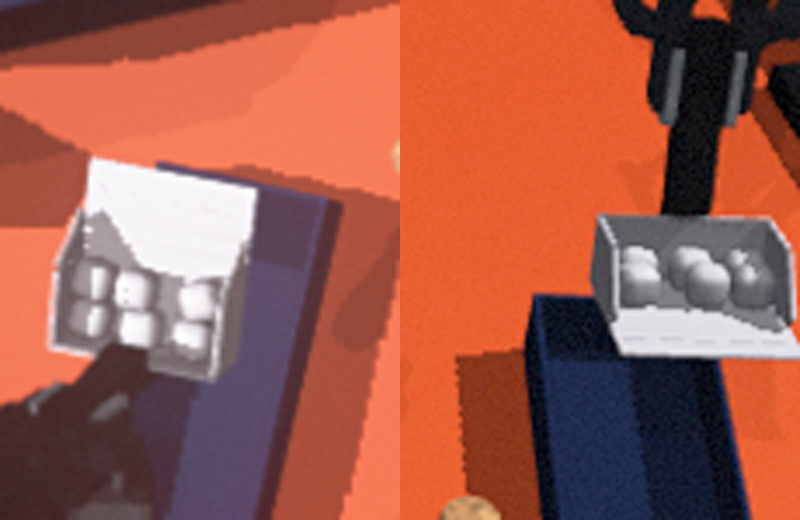

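All six coupons sit at the back of the tray and the bin is empty. Moving to the case.

```bash
cat >> h.py <<'E'
CC=np.array([.4714,-.2728]); CY=-7.6
def k(x,y,z): c,s=np.cos(np.radians(CY)),np.sin(np.radians(CY)); return [CC[0]+c*x-s*y,CC[1]+s*x+c*y,z]
E
python3 - <<'E'
from h import *
T=go(tool([.575,-.0,.205],-10,18,LIP),11)
T=go(tool(k(.05,0,.205),CY,18,LIP),11,T)
T=go(tool(k(.03,0,.15),CY,0,LIP),8,T)
T=go(tool(k(.02,0,.065),CY,0,LIP),6,T)
E
```

```text
11 x [-0.09, -0.81, 0.04] [-0.01, 0.0, -0.03] 
11 x [0.03, -0.88, -0.01] [-0.01, -0.0, -0.03] 
8 x [-0.21, 0.0, 0.09] [-0.0, 0.28, 0.0] 
6 x [0.06, -0.0, 0.47] [0.0, 0.0, -0.0]
```

>>> send_rows([
  [[-0.03, -0.2, 0.02], [0, 0, -0.03]],
  [[-0.06, -0.4, 0.03], [0, 0, -0.03]],
  [[-0.08, -0.6, 0.04], [0, 0, -0.03]],
  [[-0.09, -0.8, 0.04], [0, 0, -0.03]],
  [[-0.09, -0.85, 0.04], [0, 0, -0.03]],
  [[-0.09, -0.85, 0.04], [0, 0, -0.03]],
  [[-0.09, -0.85, 0.04], [0, 0, -0.03]],
  [[-0.09, -0.85, 0.04], [0, 0, -0.03]],
  [[-0.09, -0.85, 0.04], [0, 0, -0.03]],
  [[-0.09, -0.85, 0.03], [0, 0, -0.03]],
  [[-0.09, -0.85, 0.03], [0, 0, -0.03]],
  [[-0.09, -0.85, 0.02], [0, 0, -0.02]],
])

```text
time_s: 14.6
eef_pos: [0.4049, 0.0302, 0.4121]
ee_rot: [0.243, 2.827, -0.061]
contact_force: [0.6, -0.6, -3.3]
opening: 0.0218
grip_force: 59.0
```

```bash
python3 - <<'E'
from h import *
s=arm.state(); print(s['joint_pos'].round(3),s['time_s'],s['contact_force'])
S=cur()@np.linalg.inv(GS); print((S@[.045,0,0,1]).round(4))
T=go(tool(k(.045,0,.205),CY,18,LIP),11)
E
```

```text
[-0.174 -0.416  2.236 -0.018  1.016 -1.565] 14.6 [ 0.56995673 -0.62032439 -3.27312195]
[ 0.5717 -0.0027  0.1995  1.    ]
11 x [0.04, -0.88, -0.02] [-0.02, -0.01, -0.02]
```

>>> send_rows([
  [[0.03, -0.85, -0.02], [-0.02, -0.01, -0.02]],
  [[0.03, -0.85, -0.02], [-0.02, -0.01, -0.02]],
  [[0.03, -0.85, -0.02], [-0.02, -0.01, -0.02]],
  [[0.03, -0.85, -0.02], [-0.02, -0.01, -0.02]],
  [[0.03, -0.85, -0.02], [-0.02, -0.01, -0.02]],
  [[0.03, -0.85, -0.02], [-0.02, -0.01, -0.02]],
  [[0.03, -0.85, -0.02], [-0.02, -0.01, -0.02]],
  [[0.03, -0.8, -0.02], [-0.02, -0.01, -0.02]],
  [[0.03, -0.7, -0.02], [-0.02, -0.01, -0.02]],
  [[0.03, -0.5, -0.02], [-0.02, -0.01, -0.02]],
  [[0.03, -0.3, -0.02], [-0.02, -0.01, -0.02]],
  [[0.02, -0.1, 0], [0, 0, 0]],
])

```text
time_s: 15.8
eef_pos: [0.3539, -0.2145, 0.4177]
ee_rot: [0.194, 2.813, -0.024]
contact_force: [0.4, 0.0, -3.2]
opening: 0.0216
grip_force: 59.0
```

```bash
python3 - <<'E'
from h import *
s=arm.state(); print(s['joint_pos'].round(3),s['time_s'],s['contact_force'])
S=cur()@np.linalg.inv(GS); print((S@[.045,0,0,1]).round(4),k(.045,0,.205))
T=go(tool(k(.025,0,.15),CY,3,LIP),10)
T=go(tool(k(.02,0,.085),CY,0,LIP),4,T)
T=go(tool(k(.015,0,.045),CY,-22,LIP),8,T)
T=go(tool(k(.015,0,.045),CY,-38,LIP),5,T)
# predict z of rear underside and TCP
for p in(0,-12,-22,-38): print(p,(Rs(0,p)@[-.09,0,0]).round(3))
E
```

```text
[-0.83  -0.398  2.214  0.235  1.088 -2.348] 15.8 [ 0.38229689  0.00425916 -3.15217348]
[ 0.5259 -0.2371  0.2078  1.    ] [np.float64(0.5160046993113193), np.float64(-0.2787515375615705), 0.205]
10 x [-0.11, -0.14, 0.09] [0.0, 0.19, -0.0] 
4 x [-0.05, -0.0, 0.5] [-0.0, 0.09, -0.0] 
8 x [-0.42, -0.0, 0.02] [-0.0, 0.34, 0.0] 
5 x [-0.48, 0.0, -0.17] [0.0, 0.4, 0.0] 
0 [-0.09  0.    0.  ]
-12 [-0.088  0.     0.019]
-22 [-0.083  0.     0.034]
-38 [-0.071  0.     0.055]
```

```bash
python3 - <<'E'
from h import *
T=go(tool(k(.01,0,.14),CY,4,LIP),10)
T=go(tool(k(.003,0,.08),CY,0,LIP),4,T)
E
```

```text
10 x [-0.04, -0.14, 0.11] [0.0, 0.18, -0.0] 
4 x [-0.07, 0.0, 0.44] [-0.0, 0.12, -0.0]
```

>>> send_rows([
  [[-0.04, -0.14, 0.11], [0, 0.18, 0]],
  [[-0.04, -0.14, 0.11], [0, 0.18, 0]],
  [[-0.04, -0.14, 0.11], [0, 0.18, 0]],
  [[-0.04, -0.14, 0.11], [0, 0.18, 0]],
  [[-0.04, -0.14, 0.11], [0, 0.18, 0]],
  [[-0.04, -0.14, 0.11], [0, 0.18, 0]],
  [[-0.04, -0.14, 0.11], [0, 0.18, 0]],
  [[-0.04, -0.14, 0.11], [0, 0.18, 0]],
  [[-0.04, -0.14, 0.11], [0, 0.18, 0]],
  [[-0.04, -0.14, 0.11], [0, 0.18, 0]],
  [[-0.07, 0, 0.3], [0, 0.1, 0]],
  [[-0.07, 0, 0.4], [0, 0.12, 0]],
])

```text
time_s: 17.0
eef_pos: [0.3732, -0.2588, 0.3681]
ee_rot: [0.211, 3.091, 0.002]
contact_force: [-0.3, -0.2, -3.0]
opening: 0.0214
grip_force: 59.0
```

```bash
python3 - <<'E'
from h import *
s=arm.state(); print(s['joint_pos'].round(3),s['time_s'],s['contact_force'])
S=cur()@np.linalg.inv(GS); print((S@[.045,0,0,1]).round(4),S[2,0])
T=go(tool(k(.003,0,.08),CY,0,LIP),3)
T=go(tool(k(.0,0,.045),CY,-20,LIP),7,T)
T=go(tool(k(.0,0,.045),CY,-38,LIP),6,T)
E
```

```text
[-0.836 -0.191  2.142  0.033  1.161 -2.283] 17.0 [-0.3303391  -0.17400959 -2.99469456]
[ 0.4811 -0.2726  0.1185  1.    ] 0.04280981997263546
3 x [-0.04, -0.01, 0.38] [0.01, 0.1, -0.01] 
7 x [-0.44, -0.0, 0.02] [0.0, 0.36, 0.0] 
6 x [-0.45, 0.0, -0.16] [0.0, 0.38, 0.0]
```

>>> send_rows([
  [[-0.04, -0.01, 0.38], [0, 0.1, 0]],
  [[-0.04, -0.01, 0.38], [0, 0.1, 0]],
  [[-0.04, -0.01, 0.38], [0, 0.1, 0]],
  [[-0.44, 0, 0.02], [0, 0.36, 0]],
  [[-0.44, 0, 0.02], [0, 0.36, 0]],
  [[-0.44, 0, 0.02], [0, 0.36, 0]],
  [[-0.44, 0, 0.02], [0, 0.36, 0]],
  [[-0.44, 0, 0.02], [0, 0.36, 0]],
  [[-0.44, 0, 0.02], [0, 0.36, 0]],
  [[-0.44, 0, 0.02], [0, 0.36, 0]],
  [[0, 0, 0], [0, 0, 0]],
  [[0, 0, 0], [0, 0, 0]],
])

```text
time_s: 18.2
eef_pos: [0.4669, -0.272, 0.3157]
ee_rot: [-0.188, -2.785, -0.041]
contact_force: [-0.1, -0.1, -0.9]
opening: 0.021
grip_force: 59.0
```

>>> send_rows([
  [[-0.45, 0, -0.16], [0, 0.38, 0]],
  [[-0.45, 0, -0.16], [0, 0.38, 0]],
  [[-0.45, 0, -0.16], [0, 0.38, 0]],
  [[-0.45, 0, -0.16], [0, 0.38, 0]],
  [[-0.45, 0, -0.16], [0, 0.38, 0]],
  [[0, 0, 0], [0, 0, 0]],
  [[0, 0, 0], [0, 0, 0]],
  [[0, 0, 0], [0, 0, 0]],
])

```text
time_s: 19.0
eef_pos: [0.5365, -0.2816, 0.3085]
ee_rot: [-0.17, -2.522, -0.06]
contact_force: [0.8, 0.6, -0.8]
opening: 0.0213
grip_force: 59.2
```

```bash
python3 - <<'E'
from h import *
s=arm.state(); print(s['joint_pos'].round(3),s['time_s'],s['contact_force'])
S=cur()@np.linalg.inv(GS); print((S@[.045,0,0,1]).round(4),S[2,0],k(0,0,.045))
T=go(tool(k(-.0,0,.13),CY,-34,LIP),6)
T=go(tool(k(.0,0,.17),CY,0,LIP),8,T)
T=go(tool([.484,-.0285,.16],17,0),11,T)
E
```

```text
[-0.617  0.332  1.73  -0.267  1.637 -1.994] 19.0 [ 0.77069052  0.55186565 -0.82573084]
[ 0.4707 -0.2714  0.0445  1.    ] -0.5769650784619884 [np.float64(0.4714), np.float64(-0.2728), 0.045]
6 x [0.3, 0.0, -0.38] [0.01, -0.03, -0.0] 
8 x [0.67, 0.0, 0.11] [0.0, -0.53, 0.0] 
11 x [-0.22, 0.65, 0.03] [-0.0, -0.0, -0.28]
```

>>> send_rows([
  [[0.3, 0, -0.38], [0, -0.03, 0]],
  [[0.3, 0, -0.38], [0, -0.03, 0]],
  [[0.3, 0, -0.38], [0, -0.03, 0]],
  [[0.3, 0, -0.38], [0, -0.03, 0]],
  [[0.3, 0, -0.38], [0, -0.03, 0]],
  [[0.3, 0, -0.38], [0, -0.03, 0]],
  [[0, 0, 0], [0, 0, 0]],
])

```text
time_s: 19.7
eef_pos: [0.5319, -0.2815, 0.3986]
ee_rot: [-0.173, -2.55, -0.055]
contact_force: [-0.1, 0.2, -1.5]
opening: 0.0218
grip_force: 59.2
```

>>> send_rows([
  [[0.67, 0, 0.11], [0, -0.53, 0]],
  [[0.67, 0, 0.11], [0, -0.53, 0]],
  [[0.67, 0, 0.11], [0, -0.53, 0]],
  [[0.67, 0, 0.11], [0, -0.53, 0]],
  [[0.67, 0, 0.11], [0, -0.53, 0]],
  [[0.67, 0, 0.11], [0, -0.53, 0]],
  [[0.67, 0, 0.11], [0, -0.53, 0]],
  [[0.67, 0, 0.11], [0, -0.53, 0]],
  [[0, 0, 0], [0, 0, 0]],
])

```text
time_s: 20.6
eef_pos: [0.3731, -0.2593, 0.4211]
ee_rot: [-0.216, -3.133, -0.009]
contact_force: [-0.3, -0.1, -1.3]
opening: 0.0215
grip_force: 59.0
```

```bash
python3 - <<'E'
from h import *
s=arm.state(); print(s['joint_pos'].round(3),s['time_s'],s['contact_force'])
S=cur()@np.linalg.inv(GS); print(S[:3,3].round(4),S[2,0])
T=go(tool([.484,-.0285,.16],17,0),11)
T=go(tool([.484,-.0285,.02],17,0),6,T)
E
```

```text
[-0.832 -0.233  2.077  0.004  1.302 -2.266] 20.6 [-0.27365898 -0.09328973 -1.29759282]
[ 0.4255 -0.2651  0.1671] -0.0012685636669994057
11 x [-0.22, 0.65, 0.02] [0.0, 0.0, -0.28] 
6 x [0.0, -0.0, 0.78] [-0.0, -0.0, -0.0]
```

>>> send_rows([
  [[-0.22, 0.65, 0.02], [0, 0, -0.28]],
  [[-0.22, 0.65, 0.02], [0, 0, -0.28]],
  [[-0.22, 0.65, 0.02], [0, 0, -0.28]],
  [[-0.22, 0.65, 0.02], [0, 0, -0.28]],
  [[-0.22, 0.65, 0.02], [0, 0, -0.28]],
  [[-0.22, 0.65, 0.02], [0, 0, -0.28]],
  [[-0.22, 0.65, 0.02], [0, 0, -0.28]],
  [[-0.22, 0.65, 0.02], [0, 0, -0.28]],
  [[-0.22, 0.65, 0.02], [0, 0, -0.28]],
  [[-0.22, 0.65, 0.02], [0, 0, -0.28]],
  [[-0.22, 0.65, 0.02], [0, 0, -0.28]],
  [[0, 0, 0], [0, 0, 0]],
])

```text
time_s: 21.8
eef_pos: [0.4345, -0.0414, 0.4162]
ee_rot: [0.466, -3.107, -0.008]
contact_force: [0.4, 0.9, -2.6]
opening: 0.0209
grip_force: 59.3
```

>>> send_rows([
  [[0, 0, 0.5], [0, 0, 0]],
  [[0, 0, 0.8], [0, 0, 0]],
  [[0, 0, 0.8], [0, 0, 0]],
  [[0, 0, 0.8], [0, 0, 0]],
  [[0, 0, 0.8], [0, 0, 0]],
  [[0, 0, 0.5], [0, 0, 0]],
  [[0, 0, 0], [0, 0, 0]],
  [[0, 0, 0], [0, 0, 0]],
])

```text
time_s: 22.6
eef_pos: [0.4346, -0.043, 0.2908]
ee_rot: [-0.46, 3.107, 0.007]
contact_force: [0.0, -0.0, -2.1]
opening: 0.0216
grip_force: 59.2
```

```bash
python3 - <<'E'
from h import *
s=arm.state(); print(s['joint_pos'].round(3),s['time_s'],s['contact_force'])
S=cur()@np.linalg.inv(GS); print(S.round(4))
T=go(tool([.485,-.0275,.0105],17,0),4)
# look for coupons: bright low-saturation blobs inside case
im=arm.get_image('top'); hsv=cv2.cvtColor(im,cv2.COLOR_BGR2HSV)
pts=np.int32([w2px('top',k(x,y,.03)) for x,y in[(.07,.07),(.07,-.07),(-.07,-.07),(-.07,.07)]])
m=np.zeros(im.shape[:2],np.uint8); cv2.fillPoly(m,[pts],255)
old=cv2.imread('pics/t0.png'); d=cv2.bitwise_and(cv2.absdiff(im,old).max(2),m)
n,l,st,c=cv2.connectedComponentsWithStats((d>35).astype(np.uint8))
for i in range(1,n):
    if st[i,4]>15:
        p=np.array(px2w('top',*c[i],.015))[:2]-CC; r=np.radians(-CY); print(c[i].round(1),st[i,4],'case xy',np.round([np.cos(r)*p[0]-np.sin(r)*p[1],np.sin(r)*p[0]+np.cos(r)*p[1]],3))
E
```

```text
[-0.333 -0.124  2.237  0.005  1.029 -2.2  ] 22.6 [ 0.01794997 -0.01283199 -2.13216493]
[[ 9.572e-01 -2.895e-01 -5.000e-04  4.855e-01]
 [ 2.895e-01  9.572e-01 -4.300e-03 -2.660e-02]
 [ 1.700e-03  4.000e-03  1.000e+00  3.690e-02]
 [ 0.000e+00  0.000e+00  0.000e+00  1.000e+00]]
4 x [0.0, 0.0, 0.22] [0.01, 0.0, -0.01] 
[446.8 256. ] 445 case xy [ 0.045 -0.003]
[454.7 286.5] 1364 case xy [-0.023 -0.029]
[412.7 289.7] 38 case xy [-0.042  0.067]
```

>>> send_rows([
  [[0, 0, 0.25], [0, 0, 0]],
  [[0, 0, 0.25], [0, 0, 0]],
  [[0, 0, 0.22], [0, 0, 0]],
  [[0, 0, 0.16], [0, 0, 0]],
  [[0, 0, 0.03], [0, 0, 0]],
  [[0, 0, 0], [0, 0, 0]],
  [[0, 0, 0], [0, 0, 0]],
])

```text
time_s: 23.35
eef_pos: [0.4344, -0.0425, 0.2636]
ee_rot: [-0.46, 3.105, 0.006]
contact_force: [-0.1, -0.0, 1.3]
opening: 0.0214
grip_force: 59.5
```

```bash
python3 - <<'E'
from h import *
s=arm.state(); print(s['joint_pos'].round(3),s['time_s'],s['contact_force'])
S=cur()@np.linalg.inv(GS); print(S[:3,3].round(4))
E
```

```text
[-0.332 -0.078  2.254  0.006  0.965 -2.2  ] 23.35 [-0.1327135  -0.00808543  1.31971794]
[ 0.4857 -0.0261  0.0097]
```

>>> send_rows([
  [[0, 0, 0], [0, 0, 0]],
  [[0, 0, 0], [0, 0, 0]],
  [[0, 0, 0], [0, 0, 0]],
  [[0, 0, 0], [0, 0, 0]],
  [[0, 0, 0], [0, 0, 0]],
  [[0, 0, 0], [0, 0, 0]],
  [[0, 0, 0], [0, 0, 0]],
], grip=1)

```text
time_s: 24.05
eef_pos: [0.4343, -0.0425, 0.2633]
ee_rot: [-0.46, 3.106, 0.007]
contact_force: [1.0, -0.0, 0.0]
opening: 0.0853
grip_force: 0.0
```

>>> send_rows([
  [[0, 0, -0.5], [0, 0, 0]],
  [[0, 0, -0.9], [0, 0, 0]],
  [[0, 0, -0.9], [0, 0, 0]],
  [[0, 0, -0.9], [0, 0, 0]],
  [[0, 0, -0.9], [0, 0, 0]],
  [[0, 0, -0.9], [0, 0, 0]],
  [[0, 0, -0.9], [0, 0, 0]],
  [[0, 0, 0], [0, 0, 0]],
])

```text
time_s: 24.85
eef_pos: [0.4346, -0.0434, 0.4449]
ee_rot: [-0.459, 3.098, 0.0]
contact_force: [0.1, 0.1, 1.8]
opening: 0.0853
grip_force: 0.0
```

```bash
python3 - <<'E'
from h import *
s=arm.state(); print(s['joint_pos'].round(3),s['time_s'],s['eef_pos'])
im=arm.get_image('top'); cv2.imwrite('pics/after.png',im)
# unwarp case region at z=.02 into 3mm cells, print brightness map
g=im.max(2)
for x in np.arange(.069,-.072,-.006):
    print(' '.join('%3d'%g[tuple(np.int32(np.round(w2px('top',k(x,y,.02))))[::-1])] for y in np.arange(.069,-.072,-.006)))
# scoop white region
h=cv2.cvtColor(im,cv2.COLOR_BGR2HSV); w=((h[...,1]<45)&(h[...,2]>170)).astype(np.uint8); w[:215]=0;w[330:]=0;w[:,:290]=0;w[:,385:]=0
n,l,st,c=cv2.connectedComponentsWithStats(w)
for i in range(1,n):
    if st[i,4]>60: print(c[i],st[i], cv2.minAreaRect(np.argwhere(l==i)[:,::-1].astype(np.float32)))
E
```

```text
[-0.334 -0.299  2.086  0.005  1.346 -2.2  ] 24.85 [ 0.43461168 -0.04344775  0.4449206 ]
148 106 108 107 100 108 106 124 199 103  99 130 144 124 114 148 130 119 147 132 120 146 130 107
149 112 111 109 110 107 221 238 226 167 195 226 195 136 102 135 148 148 148 149 148 147 147 110
132 111 109 109 108 106 223 241 233 201 228 243 230 164 102 131 157 183 134 107 138 149 147 112
142 108 110 107 108 106 106 230 208 113 180 231 206 113 111 161 243 233 191 104 108 149 144 110
148 114 109 110 107 107 134 189 106 108 139 106 139 147 146 175 241 239 226 102 121 147 142 111
127 112 108 108 107 135 240 230 139 133 228 185 131 208 195 174 146 186 147 147 146 146 147 112
138 107 108 109 107 137 244 236 168 216 243 233 146 234 240 231 111 102 149 149 148 148 146 111
146 114 107 108 107 105 200 176 145 205 236 235 122 236 245 220 104 104 160 161 147 148 144 110
123 111 108 107 106 104 105 117 150 149 143 143 145 144 148 143 148 155 162 160 147 147 148 110
137 109 106 106 107 108 106 149 151 150 151 150 148 149 150 149 151 162 161 161 147 147 149 112
146 116 107 106 105 107 107 150 150 149 150 151 149 
[... 748 characters left out ...]
163 164 144 114 116 114 116 115 114 115 115 115 106 106 105  84
134 115 116 116 116 115 114 149 163 162 164 116 115 116 115 115 115 116 116 115 105 106 106  86
147 121 115 115 115 115 116 132 166 163 164 150 114 116 145 116 114 116 115 114 142 142 143 111
162 118 114 115 116 115 115 131 165 164 163 164 163 164 166 148 149 149 162 161 152 152 146 114
129 116 117 118 117 116 115 125 142 164 119 129 137 128 137 137 133 132 158 157 120 118 130 102
140 112 104 111 112 105 107 110 103 106 110 106 105 110 106 102 110 114 102 110 108  95 103  88
[339.35322896 265.38943249] [ 315  247   48   37 1022] ((338.20001220703125, 270.60003662109375), (38.57978439331055, 37.31486892700195), 71.56504821777344)
```

Six separate bright coupons show in the case around case x 0.03–0.06. The scoop stands on the pad at 18° yaw, near where it started. Next is closing the cover.

```bash
python3 - <<'E'
from h import *
q=R.from_euler('z',CY,degrees=True).as_matrix()@F
T=go(M(q,k(.175,0,.445)),14)
T=go(M(q,k(.175,0,.333)),5,T)
T=go(M(q,k(-.02,0,.333)),18,T)
E
```

```text
14 x [-0.44, -0.65, -0.01] [0.0, 0.0, 0.22] 
5 x [0.0, -0.0, 0.75] [0.0, 0.0, -0.0] 
18 x [0.36, -0.0, 0.0] [0.0, 0.0, -0.0]
```

>>> send_rows([
  [[-0.44, -0.65, 0], [0, 0, 0.22]],
  [[-0.44, -0.65, 0], [0, 0, 0.22]],
  [[-0.44, -0.65, 0], [0, 0, 0.22]],
  [[-0.44, -0.65, 0], [0, 0, 0.22]],
  [[-0.44, -0.65, 0], [0, 0, 0.22]],
  [[-0.44, -0.65, 0], [0, 0, 0.22]],
  [[-0.44, -0.65, 0], [0, 0, 0.22]],
  [[-0.44, -0.65, 0], [0, 0, 0.22]],
  [[-0.44, -0.65, 0], [0, 0, 0.22]],
  [[-0.44, -0.65, 0], [0, 0, 0.22]],
  [[-0.44, -0.65, 0], [0, 0, 0.22]],
  [[-0.44, -0.65, 0], [0, 0, 0.22]],
], grip=-1)

```text
time_s: 26.1
eef_pos: [0.6197, -0.2551, 0.4366]
ee_rot: [-0.119, -3.137, -0.01]
contact_force: [-0.1, -0.4, 1.1]
opening: 0.0003
grip_force: 0.0
```

>>> send_rows([
  [[-0.44, -0.65, 0], [0, 0, 0.22]],
  [[-0.44, -0.65, 0], [0, 0, 0.22]],
  [[0, 0, 0], [0, 0, 0]],
  [[0, 0, 0], [0, 0, 0]],
])

```text
time_s: 26.5
eef_pos: [0.642, -0.2957, 0.4369]
ee_rot: [-0.213, -3.132, -0.011]
contact_force: [-0.4, 0.7, 0.2]
opening: -0.0001
grip_force: 0.0
```

```bash
python3 - <<'E'
from h import *
q=R.from_euler('z',CY,degrees=True).as_matrix()@F
s=arm.state(); print(s['joint_pos'].round(3),s['time_s'],s['eef_pos'],s['opening'],s['contact_force'])
go(M(q,k(.175,0,.333)),5)
E
```

```text
[-0.575  0.336  1.456  0.005  1.355 -2.011] 26.5 [ 0.6419935  -0.29573461  0.4368706 ] -8.812921891131629e-05 [-0.37151371  0.6652461   0.16998422]
5 x [-0.02, -0.0, 0.69] [0.01, -0.0, -0.0]
```

>>> send_rows([
  [[-0.02, 0, 0.69], [0, 0, 0]],
  [[-0.02, 0, 0.69], [0, 0, 0]],
  [[-0.02, 0, 0.69], [0, 0, 0]],
  [[-0.02, 0, 0.69], [0, 0, 0]],
  [[-0.02, 0, 0.69], [0, 0, 0]],
  [[0, 0, 0], [0, 0, 0]],
])

```text
time_s: 27.1
eef_pos: [0.644, -0.2938, 0.331]
ee_rot: [-0.211, -3.128, -0.014]
contact_force: [-0.9, -1.1, -1.1]
opening: 0.0002
grip_force: 0.0
```

>>> send_rows([
  [[0.36, 0, 0], [0, 0, 0]],
  [[0.36, 0, 0], [0, 0, 0]],
  [[0.36, 0, 0], [0, 0, 0]],
  [[0.36, 0, 0], [0, 0, 0]],
  [[0.36, 0, 0], [0, 0, 0]],
  [[0.36, 0, 0], [0, 0, 0]],
  [[0.36, 0, 0], [0, 0, 0]],
  [[0.36, 0, 0], [0, 0, 0]],
])

```text
time_s: 27.9
eef_pos: [0.5587, -0.2838, 0.336]
ee_rot: [0.213, 3.133, 0.007]
contact_force: [0.5, 0.4, 0.7]
opening: 0.0001
grip_force: 0.0
```

>>> send_rows([
  [[0.36, 0, 0], [0, 0, 0]],
  [[0.36, 0, 0], [0, 0, 0]],
  [[0.36, 0, 0], [0, 0, 0]],
  [[0.36, 0, 0], [0, 0, 0]],
  [[0.36, 0, 0], [0, 0, 0]],
  [[0.36, 0, 0], [0, 0, 0]],
])

```text
time_s: 28.5
eef_pos: [0.4945, -0.275, 0.3359]
ee_rot: [0.213, 3.133, 0.007]
contact_force: [-0.3, 1.2, 0.3]
opening: -0.0
grip_force: 0.0
```

>>> send_rows([
  [[0.36, 0, 0], [0, 0, 0]],
  [[0.36, 0, 0], [0, 0, 0]],
  [[0.36, 0, 0], [0, 0, 0]],
  [[0.36, 0, 0], [0, 0, 0]],
  [[0, 0, 0], [0, 0, 0]],
  [[0, 0, 0], [0, 0, 0]],
  [[0, 0, 0], [0, 0, 0]],
])

```text
time_s: 29.2
eef_pos: [0.4529, -0.2694, 0.3361]
ee_rot: [0.213, 3.133, 0.007]
contact_force: [0.6, -1.1, 0.0]
opening: 0.0
grip_force: 0.0
```

```bash
cat > yel.py <<'E'
from h import *
for n in('top','scene'):
    im=arm.get_image(n); h=cv2.cvtColor(im,cv2.COLOR_BGR2HSV); y=(h[...,0]>22)&(h[...,0]<34)&(h[...,1]>130)&(h[...,2]>90)
    l,st=cv2.connectedComponentsWithStats(y.astype(np.uint8))[1:3]; i=1+st[1:,4].argmax()
    print(n,'yellow',st[i],'shut pred',[w2px(n,k(x,yy,.059)).round(0).tolist() for x,yy in[(.075,.075),(.075,-.075),(-.075,-.075),(-.075,.075)]])
s=arm.state(); print(s['time_s'],s['eef_pos'],s['contact_force'])
E
python3 yel.py
```

```text
top yellow [ 415  239   67   70 2723] shut pred [[419.0, 238.0], [484.0, 246.0], [477.0, 313.0], [411.0, 305.0]]
scene yellow [ 112  210   89   65 4785] shut pred [[197.0, 272.0], [109.0, 274.0], [123.0, 213.0], [203.0, 211.0]]
29.3 [ 0.45297461 -0.26935432  0.33589462] [ 0.26675915  0.10060297 -0.33314074]
```

>>> send_rows([
  [[0, 0, -0.7], [0, 0, 0]],
  [[0, 0, -0.8], [0, 0, 0]],
  [[0, 0, -0.8], [0, 0, 0]],
  [[0, 0, 0], [0, 0, 0]],
  [[0, 0, 0], [0, 0, 0]],
  [[0, 0, 0], [0, 0, 0]],
])

```text
time_s: 29.9
eef_pos: [0.4524, -0.2693, 0.4032]
ee_rot: [-0.213, -3.133, -0.01]
contact_force: [0.2, 0.2, -0.8]
opening: 0.0
grip_force: 0.0
```

```bash
python3 yel.py; python3 - <<'E'
from h import *
im=arm.get_image('scene'); old=cv2.imread('pics/s0.png'); d=cv2.absdiff(im,old).max(2)
def m(n,u0,v0,u1,v1): print(n,'mean diff',d[v0:v1,u0:u1].mean().round(1))
m('scoop',262,175,330,270); m('probe',390,230,422,295); m('couplant',362,178,390,230); m('mug',185,305,265,378); m('bars',270,325,390,382); m('puck',218,255,248,282); m('ref',218,218,242,246)
s=arm.state(); print(s['qvel'].round(3)); arm.sign_off()
E
```

```text
top yellow [ 415  239   67   71 3264] shut pred [[419.0, 238.0], [484.0, 246.0], [477.0, 313.0], [411.0, 305.0]]
scene yellow [ 112  210   89   65 4783] shut pred [[197.0, 272.0], [109.0, 274.0], [123.0, 213.0], [203.0, 211.0]]
30.0 [ 0.4523755  -0.26936787  0.40304233] [ 0.33730104  0.38785155 -0.29372184]
scoop mean diff 11.4
probe mean diff 6.2
couplant mean diff 4.8
mug mean diff 4.6
bars mean diff 4.9
puck mean diff 6.3
ref mean diff 9.9
[ 0.001 -0.003 -0.005 -0.001  0.     0.   ]
the job is handed in; nothing more can be done
```

The job was handed in at 30 s: all six coupons are in the case, the scoop stands on the pad, the cover is shut, and the bystanders look unmoved in the final image comparison; the result of the judging was not shown.

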